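# Put the washed-up things away by kind at the courtyard wash slab

## Robot

A 6-joint arm with a two-finger parallel gripper is mounted at the origin on the work surface. World frame = base frame: x ahead of the robot, y to its left, z up, the work surface at z = 0. Lengths are in m, angles in rad, forces in N, time in s.
With the tool pointing down it reaches from about 0.325 to 0.75 m from the base axis. Payload 7.6 kg.
Tool frame: the origin (TCP) lies at the very end of the fingers, on their centre line; the grasp point (between the pads) lies 19 mm behind it (grip_depth is the distance from the TCP to the grasp point, in m); z points along the fingers, y is the line along which they close (so a half turn about z gives the same grasp; the last joint's range is limited). The gripper opens to 85 mm and grips with 20 to 120 N. Pads are 22 mm wide; open, the fingers measure 114 mm over their backs; the gripper's body (76 mm by 85 mm) begins 54 mm behind the grasp point. The pads swing forward as they close: fully open they stand 13 mm farther back than shut.
Start: joints at [1.13, 0.052, 1.401, -0, 1.689, -0.07], TCP at [0.19, 0.489, 0.231] pointing down, gripper open.
Joint ranges: [-2.9, 2.9], [-0.91, 2.17], [0.12, 2.37], [-1.06, 4.2], [0.26, 2.73], [-2.93, 2.93]. Speed limits (rad/s): [2.57, 2.57, 3.01, 3.14, 3.14, 3.14].

## Interface

Orientations are given as a unit quaternion [x, y, z, w].
In Python, from plant import * gives the robot as it stands.
- The arm moves only by the tool move_arm, never from a script. Its argument "motion" is a list of rows, each a list of 4 numbers: the shift along the tool's x, y, z in mm, then the turn about the tool's z in degrees. A call has exactly 5 rows; each row shifts and turns the commanded pose from where the row before left it, along the tool's axes as they then stand; what a row does not reach is not made up. A row lasts 1/12 s, in which the tool goes at most 41.7 mm and 7.16 degrees, less where a joint would pass 70% of its speed; a pose out of reach is approached as far as the arm can. A call is refused whole if a number of a shift passes 41.7 or a number of a turn 7.16, either way. A call with a gripper value outside its range is refused whole. "jaw" is the finger opening in mm, from 0 to 85.4, set as the call begins (left out, the last holds). The fingers move at their own pace and stop on an object; "force" is the grip in N (left out, the last holds). Time passes only in rows, so rows that do not move let the fingers close, or fill a call up. It gives the time, the measured TCP pose, the force, the opening and the grip force at its end, in the units of the state.
- get_obs(): the state, without advancing time (a new reading comes with each control period).
- snapshot(name): name is "side" or "top" or "wrist"; returns the picture (420x560x3 uint8, blue, green, red); there is no depth.
- camera_info(name): a dict with "camera_matrix" (3x3 intrinsics, pixels), "cam_to_world" (4x4, takes a point from camera to world coordinates); the wrist camera has in their place "tool_from_camera" (4x4, takes a point from camera to tool coordinates, whose origin is the TCP and whose axes are the flange's). Camera axes: x right, y up, looking along -z (the intrinsics and any distortion apply to the point x, -y, -z); pixel columns grow to the right and rows downward; lengths in m; the calibration is good to about 2 mm. A picture is of the moment at which its call begins: read the wrist's pose just before it. camera_info takes no time and is no camera call.
- sign_off(): hands the job in; it is judged then, once.
The state is a dict: "t": time; "joint_positions": joint angles; "dq": joint speeds; "effort": joint torques, N m; "tool_pos": TCP position; "tool_rot": TCP orientation; "wrist_force": force on the tool from outside, world axes, zero at the start; "torque": the same for the moment, N m; "gripper_width": finger opening in m; "grip_force": force on a finger pad.
Only numpy, scipy, OpenCV 4.12 (cv2) and the standard library are available. Lean on these libraries where they do the work, as an engineer would, in place of code of your own. Each camera call takes 0.05 s, during which the arm holds its last target. There are 200 camera calls.

## Task

The washing-up is done; put the five clean things on the slab where they belong: both tumblers in the steel draining tray, side by side and still mouth down, the serving spoon along the white spoon tray, and the soap bar and scrubbing brush next to each other in the red wash tub, the brush bristles down. Set each one down on the bottom of its tray without dropping it or leaning it on a wall or on another thing, and leave the tiffin carrier and the green mug standing where they are.

Things in the scene. Friction and masses are not known exactly. Their poses are not given: they have to be found in the camera images.
- steel_tumbler_mid (a point): stainless steel drinking tumbler standing mouth down on the slab: 96 mm high, 66 mm across at the mouth (below), narrowing evenly to 56 mm at the top, closed above; about 0.11 kg. The point is its centre, 48 mm above its mouth edge; z is its axis, up
- copper_tumbler_mid (a point): copper-coloured drinking tumbler standing mouth down on the slab: 86 mm high, 66 mm across at the mouth (below), narrowing evenly to 56 mm at the top, closed above; about 0.11 kg. The point is its centre, 43 mm above its mouth edge; z is its axis, up
- soap_mid (a point): yellow bar of dish soap lying flat, a block 80 mm long (its x) by 54 mm wide (its y) by 28 mm high; about 0.14 kg. The point is its centre, 14 mm above its underside
- brush_mid (a point): hand scrubbing brush lying bristles down: blue plastic back with round ends, 130 mm long (its x) by 50 mm wide (its y), the back being the upper 18 mm of its 42 mm height, with a stiff white bristle block 116 mm by 40 mm below; about 0.11 kg. The point is its centre, 21 mm above its underside
- spoon_grip (a point): steel serving spoon, 189 mm long, lying bowl up, about 0.07 kg: level handle along its x, 12 mm wide, 6 mm thick, its downturned end 105 mm to -x of the point; round bowl 48 mm across, 15 mm high, centred 60 mm to +x of the point. The point is on the handle near the balance point, half-way through its thickness and 12 mm above what the spoon lies on (handle underside 9 mm up)
- drain_tray: rectangular stainless steel draining tray with rows of round holes in the bottom and a wire loop at each end; it does not move. Outside 106 mm (its x) by 181 mm (its y), 29 mm high over the rolled rim; inside 100 mm by 175 mm. The origin is the centre of its underside; the inner bottom is 3 mm above it
- spoon_tray: narrow white plastic spoon tray; it does not move. Outside 106 mm (its x) by 231 mm (its y) and 29 mm high over its rim; inside 90 mm by 215 mm, so the spoon lies along the tray's y. The origin is the centre of its underside; the inner bottom is 4 mm above it
- wash_tub: shallow red plastic tub for the washing things, with a carrying lip at each end; it does not move. Outside 183 mm (its x) by 254 mm (its y) over rim and lips, 48 mm high; inside 165 mm by 220 mm, so that the brush and the soap fit next to each other with the brush along the tub's x. The origin is the centre of its underside; the inner bottom is 4 mm above it
- tiffin: bystander: round stainless steel tiffin carrier of three stacked tiers with a clipped lid and a carrying handle, 135 mm across and 233 mm high, standing off to one side. The origin is the centre of its underside
- mug: bystander: green plastic water mug, 110 mm across and 110 mm high, with a handle at its +y side, standing off to the other side. The origin is the centre of its underside
Things that resemble listed ones, but are neither listed nor needed, are in the scene too. There is more than one size of the part that bears spoon_grip; the job needs the smaller. There is more than one size of the part that bears soap_mid; the job needs the larger.

How it is judged:
By the outcome, as a careful person would: the job done as asked, in the order asked, and still so for the second after the job is handed in, with the robot touching nothing.
It also fails if it takes over 125 s, if anything falls off the work surface, if the arm or the gripper's body presses on something with over 40 N, if the wrist force passes 120 N, or if a joint passes its speed limit or range.

## Working session

There is one attempt and no reset: what is moved stays moved. The work goes in short steps, Python scripts to look and compute and a tool call to move; the robot and the scene stay as the last step left them, time stands still between calls to the robot, and variables do not carry over. Pictures are saved under pics/ and viewed, at most 17 in all, crops included, and the job is handed in when it is done.

Besides the shell and the picture viewer there is one more tool, called after "Request:" by a JSON object that holds its "api" and its "payload". move_arm: Moves the arm, as the interface text tells. Its arguments: {"type":"object","properties":{"motion":{"type":"array"},"jaw":{"type":"number"},"force":{"type":"number"}},"required":["motion"]}

```bash
mkdir -p pics; ls
python3 - <<'E'
from plant import *
import cv2,numpy as np
for n in ["top","side"]:
    cv2.imwrite(f"pics/{n}0.png",snapshot(n))
for n in ["top","side","wrist"]:
    print(n,camera_info(n))
print(get_obs())
E
```

```text
pics
top {'camera_matrix': array([[540.10862742,   0.        , 273.15435165],
       [  0.        , 540.10862742, 205.53734597],
       [  0.        ,   0.        ,   1.        ]]), 'cam_to_world': array([[ 0.01986834,  0.98387628, -0.17774342,  0.17376954],
       [-0.99975275,  0.01777544, -0.01335964, -0.01780062],
       [-0.00998477,  0.17796491,  0.98398618,  1.74667707],
       [ 0.        ,  0.        ,  0.        ,  1.        ]])}
side {'camera_matrix': array([[488.96809312,   0.        , 286.70172186],
       [  0.        , 488.96809312, 216.00917809],
       [  0.        ,   0.        ,   1.        ]]), 'cam_to_world': array([[-0.99726198,  0.04575621, -0.058094  ,  0.3981858 ],
       [-0.07383921, -0.57322423,  0.81606479,  1.25225918],
       [ 0.00403914,  0.81812001,  0.57503334,  0.92262161],
       [ 0.        ,  0.        ,  0.        ,  1.        ]])}
wrist {'camera_matrix': array([[308.07292873,   0.        , 276.63867246],
       [  0.        , 308.07292873, 216.57209372],
       [  0.        ,   0.        ,   1.        ]]), 'tool_from_camera': array([[-1.459873
[... 321 characters left out ...]
])}
{'t': 0.1, 'joint_positions': array([ 1.12966833e+00,  5.28123950e-02,  1.40161417e+00,  1.14923097e-05,
        1.68862592e+00, -7.02711158e-02]), 'dq': array([-0.00078133,  0.00148744, -0.00250971, -0.00099612,  0.00284005,
       -0.00043922]), 'effort': array([ 1.24418559e-03, -3.82583642e+01, -3.60985637e+01, -9.13473423e-05,
        4.75040390e-03, -9.21208368e-06]), 'tool_pos': array([0.19011268, 0.48907775, 0.230541  ]), 'tool_rot': array([ 1.84366938e-01,  9.82857212e-01, -7.04742949e-04, -1.90133898e-04]), 'wrist_force': array([0.46744881, 0.01174166, 0.92026627]), 'torque': array([-0.05313739, -0.00604859, -0.03499872]), 'grip_force': 0.0, 'gripper_width': 0.08582208445208701}
```

View pics/top0.png

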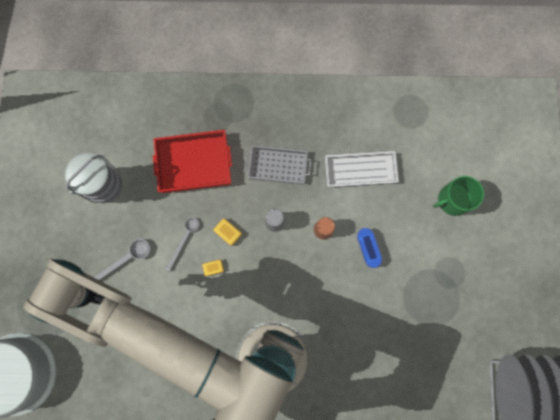

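View pics/side0.png

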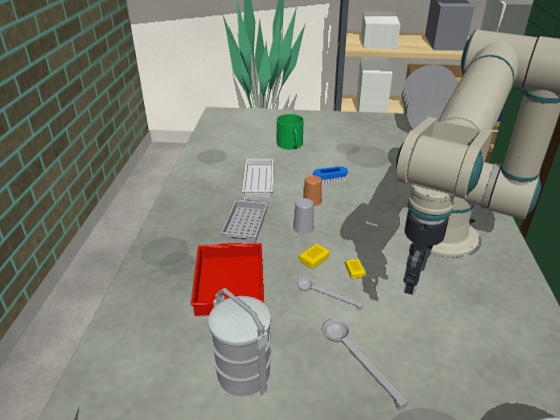

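The top view shows the tub (193,161), drain tray (281,166), spoon tray (362,169), brush (370,248), copper tumbler (325,228), steel tumbler (275,220), large soap (228,232), small soap (212,268), small spoon with its bowl at (193,224) and handle end at (170,269), and the large spoon at (141,249). The side view agrees with this layout.

```bash
cat > h.py <<'E'
from plant import *
import cv2,numpy as np
from scipy.spatial.transform import Rotation as R
def pose(o=None):
    o=o or get_obs(); T=np.eye(4); T[:3,:3]=R.from_quat(o["tool_rot"]).as_matrix(); T[:3,3]=o["tool_pos"]; return T
def cam(n,T=None):
    c=camera_info(n); M=c["cam_to_world"] if n!="wrist" else (pose() if T is None else T)@c["tool_from_camera"]
    return c["camera_matrix"],M
def ray(n,uv,z,T=None):
    K,M=cam(n,T); uv=np.atleast_2d(np.asarray(uv,float))
    d=np.c_[(uv[:,0]-K[0,2])/K[0,0],-(uv[:,1]-K[1,2])/K[1,1],-np.ones(len(uv))]@M[:3,:3].T
    return M[:3,3]+d*((np.asarray(z)-M[2,3])/d[:,2])[:,None]
def state():
    o=get_obs(); T=pose(o); y=np.degrees(np.arctan2(T[1,1],T[0,1]))
    print("t%.2f pos"%o["t"],np.round(o["tool_pos"]*1e3,1),"toolY yaw %.2f"%y,"w%.1f gf%.1f"%(o["gripper_width"]*1e3,o["grip_force"]),"F",np.round(o["wrist_force"],1))
    return T,y
def plan(x,y,z,yaw=None):
    "shift in tool axes (mm) to a target (mm), tool turn (deg); turn is done after the shift"
    T,y0=state(); d=T[:3,:3].T@(np.array([x,y,z])-T[:3,3]*1e3); t=0
    if yaw is not None: t=-((yaw-y0+90)%180-90)
    print("tool shift",np.round(d,1),"turn %.1f"%t)
E
python3 - <<'E'
from h import *
for n,uv,z in [("tub",(193,161),.048),("drain",(281,166),.029),("sptray",(362,169),.029),("brush",(370,248),.042),("cu",(325,226),.086),("st",(275,218),.096),("soap",(228,232),.028),("soapS",(212,268),.028),("bowl",(193,224),.012),("tail",(170,269),.012)]:
    print(n,np.round(ray("top",uv,z)[0],3))
plan(400,80,380,90)
E
```

```text
tub [0.623 0.269 0.048]
drain [ 0.616 -0.018  0.029]
sptray [ 0.611 -0.282  0.029]
brush [ 0.351 -0.303  0.042]
cu [ 0.412 -0.157  0.086]
st [ 0.433 -0.002  0.096]
soap [0.395 0.149 0.028]
soapS [0.279 0.195 0.028]
bowl [0.421 0.265 0.012]
tail [0.275 0.332 0.012]
t0.10 pos [190.1 489.1 230.5] toolY yaw 68.75 w85.8 gf0.0 F [0.5 0.  0.9]
tool shift [-343.9 -305.4 -149.1] turn -21.2
```

Request:
{"api": "move_arm", "payload": {"motion": [[-28, -25, -12, 0], [-28, -25, -12, 0], [-28, -25, -12, 0], [-28, -25, -12, 0], [-28, -25, -12, 0]]}}

```text
t: 0.52
tool_pos: [0.2756, 0.3204, 0.2914]
tool_rot: [0.184, 0.983, -0.0, -0.0]
wrist_force: [0.9, -0.4, 0.6]
gripper_width: 0.0854
grip_force: 0.0
```

Request:
{"api": "move_arm", "payload": {"motion": [[-28, -25, -12, 0], [-28, -25, -12, 0], [-28, -25, -12, 0], [-28, -25, -12, 0], [-28, -25, -12, 0]]}}

```text
t: 0.93
tool_pos: [0.3608, 0.1531, 0.3517]
tool_rot: [0.184, 0.983, 0.0, 0.0]
wrist_force: [1.0, 0.8, 0.7]
gripper_width: 0.0851
grip_force: 0.0
```

Request:
{"api": "move_arm", "payload": {"motion": [[-28, -25, -12, 0], [-28, -25, -12, 0], [0, 0, 0, -7.1], [0, 0, 0, -7.1], [0, 0, 0, -7.0]]}}

```text
t: 1.35
tool_pos: [0.3949, 0.0871, 0.375]
tool_rot: [-0.002, 1.0, 0.0, -0.0]
wrist_force: [0.3, 0.5, 0.2]
gripper_width: 0.0851
grip_force: 0.0
```

Request:
{"api": "move_arm", "payload": {"motion": [[0, 0, 0, 0], [0, 0, 0, 0], [0, 0, 0, 0], [0, 0, 0, 0], [0, 0, 0, 0]]}}

```text
t: 1.77
tool_pos: [0.3946, 0.0881, 0.3753]
tool_rot: [0.001, 1.0, 0.0, -0.0]
wrist_force: [-0.6, 0.7, -0.5]
gripper_width: 0.0856
grip_force: 0.0
```

Run:
```python
from h import *
T,_=state(); im=snapshot("wrist"); cv2.imwrite("pics/w1.png",im); np.save("w1T.npy",T)
cv2.imwrite("pics/top1.png",snapshot("top"))
```

```text
t1.77 pos [394.6  88.1 375.3] toolY yaw 89.89 w85.6 gf0.0 F [-0.6  0.7 -0.5]
```

View pics/w1.png

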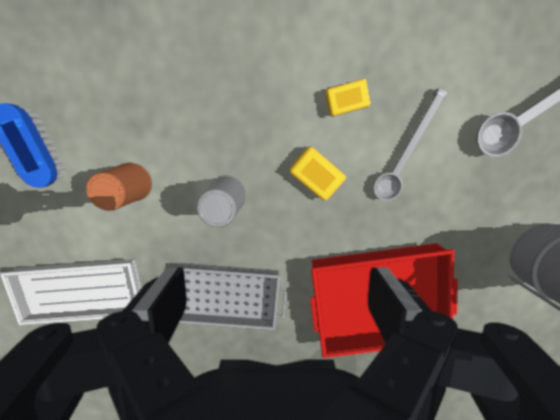

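The wrist view at 375 mm shows the steel tumbler top at (217,209), copper top at (106,192), large soap (319,174), small spoon from bowl (387,186) to tail (441,94), and brush at left (26,145). The near edges of all three trays are also in view.

Run:
```python
from h import *
T=np.load("w1T.npy"); w=cv2.imread("pics/w1.png"); t=cv2.imread("pics/top1.png")
def mask(im,lo,hi,k=3):
    m=cv2.inRange(cv2.cvtColor(im,cv2.COLOR_BGR2HSV),lo,hi); return cv2.morphologyEx(m,cv2.MORPH_CLOSE,np.ones((k,k)))
def rects(n,im,name,lo,hi,z,amin=60,k=3):
    for c in cv2.findContours(mask(im,lo,hi,k),cv2.RETR_EXTERNAL,cv2.CHAIN_APPROX_NONE)[0]:
        if cv2.contourArea(c)<amin: continue
        P=ray(n,c[:,0].astype(float),z,T)[:,:2]*1e3
        r=cv2.minAreaRect(P.astype(np.float32)); print(n,name,np.round(r[0],1),np.round(r[1],1),"ang %.1f"%r[2],"bbox",cv2.boundingRect(c))
for n,im in (("wrist",w),("top",t)):
    rects(n,im,"yellow",(20,120,120),(35,255,255),.028)
    rects(n,im,"blue",(105,120,60),(125,255,255),.036)
    rects(n,im,"copper",(3,90,60),(18,255,255),.086)
    rects(n,im,"red",(0,150,80),(4,255,255),.048,k=5)
    rects(n,im,"white",(0,0,195),(180,40,255),.029,k=7)
z=3
a=np.hstack([cv2.resize(t[120:200,240:410],None,fx=3,fy=3,interpolation=cv2.INTER_CUBIC)]);cv2.imwrite("pics/c1.png",a)
b=cv2.resize(w[85:335,0:300],None,fx=2.4,fy=2.4,interpolation=cv2.INTER_CUBIC);cv2.imwrite("pics/c2.png",b)
```

```text
wrist yellow [395.6 153. ] [80.1 53.1] ang 50.7 bbox (290, 147, 56, 53)
wrist yellow [282.  194.4] [40.  60.2] ang 14.9 bbox (326, 79, 44, 37)
wrist blue [ 351.6 -297.3] [128.1  64. ] ang 18.5 bbox (0, 104, 57, 84)
wrist copper [ 405.3 -135.9] [54.9 96.8] ang 17.4 bbox (86, 163, 66, 47)
wrist red [616.1 272. ] [197.  249.4] ang 8.2 bbox (310, 244, 147, 114)
wrist white [ 610.4 -278.1] [103.1 234.8] ang 4.8 bbox (0, 264, 137, 61)
wrist white [336.6 416.4] [23.3 23.7] ang 89.9 bbox (483, 127, 17, 17)
wrist white [298.2 482.7] [14.1 65.2] ang 36.3 bbox (518, 91, 42, 34)
top yellow [273.5 209.7] [45.8 30.5] ang 51.2 bbox (203, 263, 13, 13)
top yellow [396.9 151.5] [78.3 53.6] ang 51.4 bbox (216, 219, 25, 21)
top blue [ 353.4 -301.9] [125.2  51.5] ang 18.0 bbox (358, 229, 24, 38)
top copper [ 406.7 -153.4] [54.6 62.1] ang 45.8 bbox (315, 218, 20, 20)
top red [623.3 272. ] [183.3 249.9] ang 8.5 bbox (153, 130, 78, 63)
top white [-64.5 787.5] [204.6  92.4] ang 6.3 bbox (0, 344, 31, 70)
top white [136.1 123.7] [299.4  35.8] ang 6.2 bbox (224, 267, 17, 98)
top white [564.8 638.5] [124.2  75. ] ang 47.1 bbox (66, 160, 34, 33)
top white [ 607.3 -287.3] [ 83.8 185.3] ang 4.7 bbox (335, 156, 58, 28)
```

View pics/c2.png

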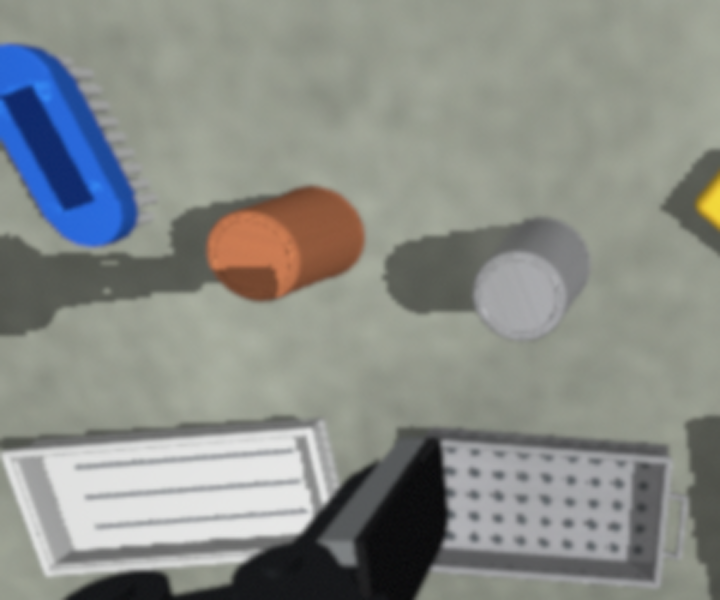

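View pics/c1.png

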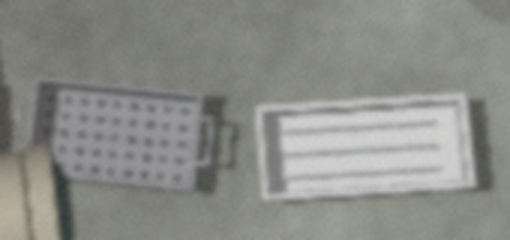

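The crops show drain-tray rim corners near (278,275) and (274,328), and the fingers hide the rest. I'll move forward so all three trays are clear of the fingers.

Request:
{"api": "move_arm", "payload": {"motion": [[-28, -18, 0, 0], [-28, -18, 0, 0], [-28, -18, 0, 0], [-28, -18, 0, 0], [-28, -16, 0, 0]]}}

```text
t: 2.28
tool_pos: [0.5358, -0.0013, 0.3751]
tool_rot: [0.001, 1.0, -0.0, 0.0]
wrist_force: [0.8, 0.8, 0.2]
gripper_width: 0.0855
grip_force: 0.0
```

Request:
{"api": "move_arm", "payload": {"motion": [[0, 0, 0, 0], [0, 0, 0, 0], [0, 0, 0, 0], [0, 0, 0, 0], [0, 0, 0, 0]]}}

```text
t: 2.7
tool_pos: [0.5339, 0.0006, 0.3765]
tool_rot: [-0.0, 1.0, 0.0, 0.001]
wrist_force: [-0.2, 0.0, 0.4]
gripper_width: 0.0854
grip_force: 0.0
```

Run:
```python
from h import *
T,_=state(); im=snapshot("wrist"); cv2.imwrite("pics/w2.png",im); np.save("w2T.npy",T)
cv2.imwrite("pics/w2c.png",cv2.resize(im[60:300],(800,343),interpolation=cv2.INTER_CUBIC))
```

```text
t2.70 pos [533.9   0.6 376.5] toolY yaw 90.01 w85.4 gf0.0 F [-0.2  0.   0.4]
```

View pics/w2c.png

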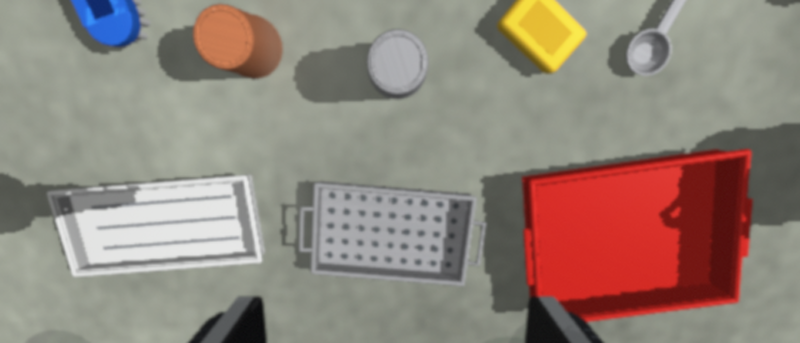

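All three trays are clear here. I read the rim corners in the crop as: white (50,192), (250,177), (262,262), (73,276); drain (316,183), (473,194), (465,284), (312,273); red (524,177), (750,151), (739,302), (533,322). The steel top is at (397,61) and copper at (223,36).

Run:
```python
from h import *
T=np.load("w2T.npy"); im=cv2.imread("pics/w2.png")
f=lambda p: np.array(p,float)/1.42857+[0,60]
for n,c,z in (("white",[(50,192),(250,177),(262,262),(73,276)],.029),("drain",[(316,183),(473,194),(465,284),(312,273)],.029),("red",[(524,177),(750,151),(739,302),(533,322)],.048)):
    P=ray("wrist",f(c),z,T)[:,:2]*1e3; L=lambda a,b:np.linalg.norm(P[a]-P[b])
    e=P[1]-P[0]+P[2]-P[3]; ex=P[3]-P[0]+P[2]-P[1]
    print(n,"ctr",np.round(P.mean(0),1),"y-sides %.0f %.0f x-sides %.0f %.0f"%(L(0,1),L(3,2),L(0,3),L(1,2)),"y-axis dir %.1f"%np.degrees(np.arctan2(e[1],e[0])),"x-axis dir %.1f"%np.degrees(np.arctan2(ex[1],ex[0])))
print("steel",ray("wrist",f([(397,61)]),.096,T)*1e3,"cu",ray("wrist",f([(223,36)]),.086,T)*1e3)
# first image cross-check
T1=np.load("w1T.npy"); g=lambda p:np.array(p,float)/2.4+[0,85]
print("steel1",ray("wrist",g([(520,296)]),.096,T1)*1e3,"cu1",ray("wrist",g([(254,255)]),.086,T1)*1e3)
h=cv2.cvtColor(im,cv2.COLOR_BGR2HSV)
for c in cv2.findContours(cv2.inRange(h,(20,120,120),(35,255,255)),0,1)[0]:
    if cv2.contourArea(c)>60:
        r=cv2.minAreaRect((ray("wrist",c[:,0],.028,T)[:,:2]*1e3).astype(np.float32)); print("soap2",r)
# spoon (image 1): bowl & tail
s=ray("wrist",[(387,186),(443,93)],[.013,.012],T1)*1e3; print("spoon",s, np.linalg.norm(s[1]-s[0]))
plan(433,-2,150)
```

```text
white ctr [ 611.7 -273.9] y-sides 229 229 x-sides 103 102 y-axis dir 94.4 x-axis dir 2.7
drain ctr [620.1  -3.2] y-sides 178 184 x-sides 110 111 y-axis dir 85.7 x-axis dir -3.7
red ctr [622.2 271.8] y-sides 239 241 x-sides 176 178 y-axis dir 96.5 x-axis dir 8.5
steel [[434.02036778   2.40567067  96.        ]] cu [[ 411.98354847 -155.78744289   86.        ]]
steel1 [[434.23543643   3.62884635  96.        ]] cu1 [[ 411.40905578 -154.60304029   86.        ]]
soap2 ((397.4365539550781, 152.0443878173828), (79.72128295898438, 52.224212646484375), 50.3101806640625)
soap2 ((304.3428955078125, 194.468505859375), (15.602530479431152, 56.381385803222656), 0.018055083230137825)
spoon [[418.32138733 271.18463888  13.        ]
 [274.69734643 343.0849426   12.        ]] 160.61917320231865
t2.75 pos [5.340e+02 5.000e-01 3.764e+02] toolY yaw 90.01 w85.5 gf0.0 F [-0.7 -0.2 -0.1]
tool shift [101.4  -2.5 226.2] turn 0.0
```

Every measured size agrees with the listing. Next is the steel tumbler at (434, 3): I'll close the fingers along x, with yaw −4° to match the drain tray.

Request:
{"api": "move_arm", "payload": {"motion": [[20, 0.5, 20, 0], [20, 0.5, 20, 0], [20, 0.5, 20, 0], [20, 0.5, 20, 0], [20, 0.5, 20, 0]], "jaw": 85, "force": 40}}

```text
t: 3.17
tool_pos: [0.4332, 0.0028, 0.2748]
tool_rot: [0.0, 1.0, -0.0, 0.001]
wrist_force: [0.5, 0.3, 1.0]
gripper_width: 0.0854
grip_force: 0.0
```

Request:
{"api": "move_arm", "payload": {"motion": [[0, 0, 10, 7.1], [0, 0, 10, 7.1], [0, 0, 10, 7.1], [0, 0, 10, 7.1], [0, 0, 10, 7.1]]}}

```text
t: 3.58
tool_pos: [0.4343, 0.0028, 0.2254]
tool_rot: [0.308, 0.951, 0.0, 0.001]
wrist_force: [-0.5, 0.2, -0.1]
gripper_width: 0.0848
grip_force: 0.0
```

Request:
{"api": "move_arm", "payload": {"motion": [[0, 0, 10, 7.1], [0, 0, 10, 7.1], [0, 0, 10, 7.1], [0, 0, 10, 7.1], [0, 0, 10, 7.1]]}}

```text
t: 4.0
tool_pos: [0.4344, 0.0028, 0.1754]
tool_rot: [0.583, 0.812, 0.0, 0.001]
wrist_force: [-0.5, -0.3, 0.3]
gripper_width: 0.0852
grip_force: 0.0
```

Request:
{"api": "move_arm", "payload": {"motion": [[0, 0, 5, 7], [0, 0, 5, 7], [0, 0, 5, 7], [0, 0, 5, 2], [0, 0, 0, 0]]}}

```text
t: 4.42
tool_pos: [0.434, 0.0028, 0.1548]
tool_rot: [0.732, 0.681, -0.0, -0.0]
wrist_force: [-0.1, 0.2, -0.4]
gripper_width: 0.0848
grip_force: 0.0
```

Run:
```python
from h import *
T,_=state(); im=snapshot("wrist"); cv2.imwrite("pics/w3.png",im); plan(434,3,40,-4)
```

```text
t4.42 pos [434.    2.8 154.8] toolY yaw -4.08 w84.8 gf0.0 F [-0.1  0.2 -0.4]
t4.47 pos [434.2   2.8 155.4] toolY yaw -3.95 w85.0 gf0.0 F [ 0.1 -0.4  0.1]
tool shift [  0.2  -0.2 115.4] turn 0.0
```

View pics/w3.png

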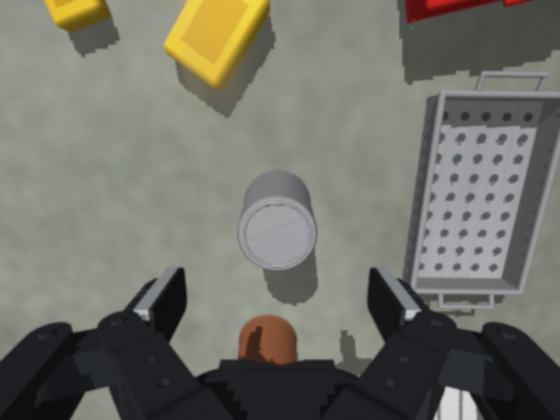

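The steel tumbler's top is centred between the fingers at (277,231). Descending to grip it.

Request:
{"api": "move_arm", "payload": {"motion": [[0, 0, 25, 0], [0, 0, 25, 0], [0, 0, 25, 0], [0, 0, 25, 0], [0, 0, 15, 0]]}}

```text
t: 4.88
tool_pos: [0.4336, 0.0027, 0.0385]
tool_rot: [0.731, 0.683, -0.001, -0.001]
wrist_force: [0.1, 0.4, 0.9]
gripper_width: 0.0852
grip_force: 0.0
```

Request:
{"api": "move_arm", "payload": {"motion": [[0, 0, 0, 0], [0, 0, 0, 0], [0, 0, 0, 0], [0, 0, 0, 0], [0, 0, 0, 0]], "jaw": 40, "force": 30}}

```text
t: 5.3
tool_pos: [0.4356, 0.0024, 0.0418]
tool_rot: [0.732, 0.682, 0.001, 0.001]
wrist_force: [-0.3, 0.3, 2.5]
gripper_width: 0.0576
grip_force: 33.4
```

Request:
{"api": "move_arm", "payload": {"motion": [[0, 0, 0, 0], [0, 0, 0, 0], [0, 0, 0, 0], [0, 0, 0, 0], [0, 0, 0, 0]]}}

```text
t: 5.72
tool_pos: [0.4356, 0.0024, 0.0418]
tool_rot: [0.732, 0.682, 0.001, 0.001]
wrist_force: [-0.3, -0.0, 7.3]
gripper_width: 0.0578
grip_force: 33.8
```

Request:
{"api": "move_arm", "payload": {"motion": [[0, 0, -12, 0], [0, 0, -12, 0], [0, 0, -12, 0], [0, 0, -12, 0], [0, 0, -12, 0]]}}

```text
t: 6.13
tool_pos: [0.4344, 0.0025, 0.1008]
tool_rot: [0.732, 0.682, -0.0, -0.0]
wrist_force: [0.2, 0.1, -0.3]
gripper_width: 0.0578
grip_force: 32.9
```

Run:
```python
from h import *
plan(622,39,100,-4)
```

```text
t6.13 pos [434.4   2.5 100.8] toolY yaw -4.04 w57.8 gf32.9 F [ 0.2  0.1 -0.3]
tool shift [ 49.6 184.6   0.7] turn -0.0
```

Request:
{"api": "move_arm", "payload": {"motion": [[10, 37, 0, 0], [10, 37, 0, 0], [10, 37, 0, 0], [10, 37, 0, 0], [9.5, 36.5, 0, 0]]}}

```text
t: 6.55
tool_pos: [0.6236, 0.0393, 0.0999]
tool_rot: [0.732, 0.682, -0.0, -0.0]
wrist_force: [1.1, -0.3, -0.7]
gripper_width: 0.058
grip_force: 32.9
```

Request:
{"api": "move_arm", "payload": {"motion": [[0, 0, 0, 0], [0, 0, 15, 0], [0, 0, 15, 0], [0, 0, 10, 0], [0, 0, 5, 0]]}}

```text
t: 6.97
tool_pos: [0.6209, 0.0388, 0.0532]
tool_rot: [0.732, 0.682, -0.001, -0.001]
wrist_force: [-0.0, -0.9, -1.2]
gripper_width: 0.0577
grip_force: 33.0
```

Request:
{"api": "move_arm", "payload": {"motion": [[0, 0, 4, 0], [0, 0, 3, 0], [0, 0, 1.5, 0], [0, 0, 0, 0], [0, 0, 0, 0]]}}

```text
t: 7.38
tool_pos: [0.6224, 0.0388, 0.0475]
tool_rot: [0.732, 0.682, 0.0, 0.0]
wrist_force: [0.2, -0.0, -0.2]
gripper_width: 0.0575
grip_force: 33.0
```

Run:
```python
from h import *
plan(622,39,44.8,-4); cv2.imwrite("pics/s4.png",cv2.resize(snapshot("side")[150:260,180:340],None,fx=4,fy=4,interpolation=cv2.INTER_CUBIC))
```

```text
t7.38 pos [622.4  38.8  47.5] toolY yaw -4.04 w57.5 gf33.0 F [ 0.2 -0.  -0.2]
tool shift [ 0.1 -0.5  2.7] turn -0.0
```

View pics/s4.png

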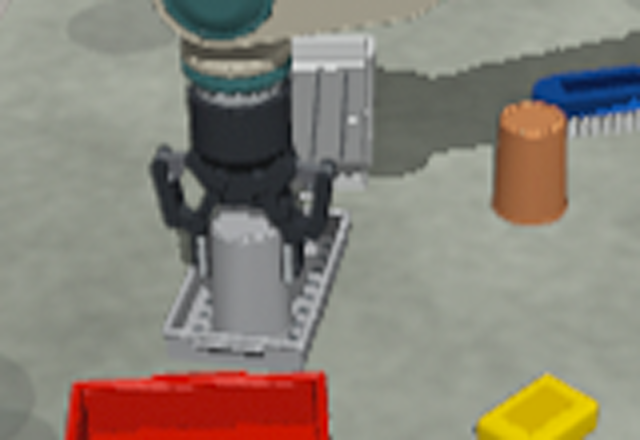

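The tumbler is upright inside the tray and clear of the walls. I'll lower it to contact.

Request:
{"api": "move_arm", "payload": {"motion": [[0, 0, 1, 0], [0, 0, 0.7, 0], [0, 0, 0.5, 0], [0, 0, 0, 0], [0, 0, 0, 0]]}}

```text
t: 7.85
tool_pos: [0.6222, 0.0388, 0.0448]
tool_rot: [0.732, 0.682, 0.0, 0.0]
wrist_force: [-0.5, 0.5, 0.8]
gripper_width: 0.0575
grip_force: 33.2
```

Request:
{"api": "move_arm", "payload": {"motion": [[0, 0, 0.5, 0], [0, 0, 0.3, 0], [0, 0, 0, 0], [0, 0, 0, 0], [0, 0, 0, 0]]}}

```text
t: 8.27
tool_pos: [0.6223, 0.0388, 0.0448]
tool_rot: [0.732, 0.682, 0.0, 0.0]
wrist_force: [-3.8, -0.0, 5.6]
gripper_width: 0.0579
grip_force: 33.8
```

Request:
{"api": "move_arm", "payload": {"motion": [[0, 0, 0, 0], [0, 0, 0, 0], [0, 0, 0, 0], [0, 0, 0, 0], [0, 0, 0, 0]], "jaw": 85}}

```text
t: 8.68
tool_pos: [0.6221, 0.0388, 0.0436]
tool_rot: [0.732, 0.682, 0.0, -0.0]
wrist_force: [-0.8, 0.1, 0.1]
gripper_width: 0.0849
grip_force: 0.0
```

Request:
{"api": "move_arm", "payload": {"motion": [[0, 0, -10, 0], [0, 0, -25, 0], [0, 0, -30, 0], [0, 0, -30, 0], [0, 0, -15, 0]]}}

```text
t: 9.1
tool_pos: [0.6235, 0.0389, 0.1594]
tool_rot: [0.732, 0.682, 0.002, 0.002]
wrist_force: [0.0, 0.3, -0.1]
gripper_width: 0.0847
grip_force: 0.0
```

Run:
```python
from h import *
plan(412,-155,150,-4)
```

```text
t9.10 pos [623.5  38.9 159.4] toolY yaw -4.04 w84.7 gf0.0 F [ 0.   0.3 -0.1]
tool shift [-208.3 -197.4    8. ] turn -0.0
```

Request:
{"api": "move_arm", "payload": {"motion": [[-26, -24.5, 0, 0], [-26, -24.5, 0, 0], [-26, -24.5, 0, 0], [-26, -24.5, 0, 0], [-26, -24.5, 0, 0]]}}

```text
t: 9.52
tool_pos: [0.4895, -0.083, 0.1546]
tool_rot: [0.731, 0.682, 0.0, 0.0]
wrist_force: [1.0, -1.1, 0.7]
gripper_width: 0.0851
grip_force: 0.0
```

Request:
{"api": "move_arm", "payload": {"motion": [[-26, -24.5, 0, 0], [-26, -24.5, 0, 0], [-26, -24.5, 0, 0], [0, 0, 0, 0], [0, 0, 0, 0]]}}

```text
t: 9.93
tool_pos: [0.4115, -0.1558, 0.1549]
tool_rot: [0.733, 0.681, 0.0, 0.001]
wrist_force: [-0.4, 0.1, 0.6]
gripper_width: 0.0846
grip_force: 0.0
```

Run:
```python
from h import *
T,_=state(); im=snapshot("wrist"); cv2.imwrite("pics/w5.png",im)
K,M=cam("wrist",T); 
m=cv2.inRange(cv2.cvtColor(im,cv2.COLOR_BGR2HSV),(3,90,60),(18,255,255)); n,l,s,c=cv2.connectedComponentsWithStats(m); i=1+s[1:,4].argmax(); print(s[i],c[i])
# expected top-centre pixel
p=np.linalg.inv(M)@[.412,-.155,.086,1]; print(K[0,0]*p[0]/-p[2]+K[0,2],-K[1,1]*p[1]/-p[2]+K[1,2])
b=l==i; ys,xs=np.where(b); yb=ys.max(); print("bottom row",yb,"xmid",xs[ys>yb-25].mean())
plan(412,-155,35,-4)
```

```text
t9.93 pos [ 411.5 -155.8  154.9] toolY yaw -4.22 w84.6 gf0.0 F [-0.4  0.1  0.6]
[ 240  170   75   95 5675] [277.17515419 218.00845815]
276.52469610995746 228.4667298537648
bottom row 264 xmid 277.56202143951
t9.98 pos [ 412.1 -155.1  154.7] toolY yaw -4.12 w85.0 gf0.0 F [-0.5  2.   0.2]
tool shift [ 1.000e-01 -4.000e-01  1.197e+02] turn -0.1
```

Request:
{"api": "move_arm", "payload": {"motion": [[0, 0, 25, 0], [0, 0, 25, 0], [0, 0, 25, 0], [0, 0, 25, 0], [0, 0, 20, 0]]}}

```text
t: 10.4
tool_pos: [0.4124, -0.1536, 0.0322]
tool_rot: [0.731, 0.682, -0.0, -0.001]
wrist_force: [-0.2, -0.2, -0.1]
gripper_width: 0.085
grip_force: 0.0
```

Request:
{"api": "move_arm", "payload": {"motion": [[0, 0, 0, 0], [0, 0, 0, 0], [0, 0, 0, 0], [0, 0, 0, 0], [0, 0, 0, 0]], "jaw": 40}}

```text
t: 10.82
tool_pos: [0.4129, -0.155, 0.0351]
tool_rot: [0.732, 0.682, 0.001, 0.001]
wrist_force: [0.9, 0.7, -1.2]
gripper_width: 0.058
grip_force: 32.3
```

Request:
{"api": "move_arm", "payload": {"motion": [[0, 0, 0, 0], [0, 0, 0, 0], [0, 0, 0, 0], [0, 0, 0, 0], [0, 0, 0, 0]]}}

```text
t: 11.23
tool_pos: [0.4127, -0.1551, 0.0348]
tool_rot: [0.732, 0.682, 0.001, 0.001]
wrist_force: [0.6, 0.5, 6.8]
gripper_width: 0.0579
grip_force: 33.0
```

Request:
{"api": "move_arm", "payload": {"motion": [[0, 0, -12, 0], [0, 0, -12, 0], [0, 0, -12, 0], [0, 0, -12, 0], [0, 0, -12, 0]]}}

```text
t: 11.65
tool_pos: [0.4115, -0.1547, 0.0938]
tool_rot: [0.732, 0.682, -0.0, -0.001]
wrist_force: [0.3, -0.1, -0.9]
gripper_width: 0.0583
grip_force: 33.0
```

Run:
```python
from h import *
plan(616,-45,95,-4)
```

```text
t11.65 pos [ 411.5 -154.7   93.8] toolY yaw -4.05 w58.3 gf33.0 F [ 0.3 -0.1 -0.9]
tool shift [123.9 196.3  -1.4] turn -0.1
```

Request:
{"api": "move_arm", "payload": {"motion": [[18, 28, 0, 0], [18, 28, 0, 0], [18, 28, 0, 0], [18, 28, 0, 0], [18, 28, 0, 0]]}}

```text
t: 12.07
tool_pos: [0.5588, -0.074, 0.0931]
tool_rot: [0.732, 0.682, -0.0, -0.0]
wrist_force: [0.6, -0.7, -0.8]
gripper_width: 0.0581
grip_force: 33.0
```

Request:
{"api": "move_arm", "payload": {"motion": [[17, 28, 0, 0], [16.5, 28, 0, 0], [0, 0, 0, 0], [0, 0, 15, 0], [0, 0, 15, 0]]}}

```text
t: 12.48
tool_pos: [0.6165, -0.0453, 0.0633]
tool_rot: [0.731, 0.682, 0.0, 0.0]
wrist_force: [-1.3, 0.1, -1.4]
gripper_width: 0.0582
grip_force: 33.1
```

Request:
{"api": "move_arm", "payload": {"motion": [[0, 0, 12, 0], [0, 0, 7, 0], [0, 0, 3, 0], [0, 0, 0, 0], [0, 0, 0, 0]]}}

```text
t: 12.9
tool_pos: [0.6164, -0.0457, 0.0425]
tool_rot: [0.732, 0.682, 0.0, 0.0]
wrist_force: [0.0, -0.1, -0.8]
gripper_width: 0.0586
grip_force: 33.1
```

Run:
```python
from h import *
plan(616,-45,37.8,-4)
```

```text
t12.90 pos [616.4 -45.7  42.5] toolY yaw -4.06 w58.6 gf33.1 F [ 0.  -0.1 -0.8]
tool shift [ 0.6 -0.5  4.7] turn -0.1
```

Request:
{"api": "move_arm", "payload": {"motion": [[0, 0, 2, 0], [0, 0, 1, 0], [0, 0, 0.7, 0], [0, 0, 0, 0], [0, 0, 0, 0]]}}

```text
t: 13.32
tool_pos: [0.6162, -0.0455, 0.0382]
tool_rot: [0.732, 0.682, 0.0, 0.0]
wrist_force: [0.5, 0.9, -1.2]
gripper_width: 0.058
grip_force: 33.1
```

Request:
{"api": "move_arm", "payload": {"motion": [[0, 0, 0.6, 0], [0, 0, 0.4, 0], [0, 0, 0, 0], [0, 0, 0, 0], [0, 0, 0, 0]]}}

```text
t: 13.73
tool_pos: [0.6164, -0.0455, 0.0378]
tool_rot: [0.732, 0.682, 0.0, 0.0]
wrist_force: [-2.8, 0.9, 6.0]
gripper_width: 0.0584
grip_force: 33.8
```

Request:
{"api": "move_arm", "payload": {"motion": [[0, 0, 0, 0], [0, 0, 0, 0], [0, 0, 0, 0], [0, 0, 0, 0], [0, 0, 0, 0]], "jaw": 85}}

```text
t: 14.15
tool_pos: [0.6161, -0.0454, 0.0368]
tool_rot: [0.732, 0.682, -0.0, -0.0]
wrist_force: [-0.6, 0.2, 0.4]
gripper_width: 0.0849
grip_force: 0.0
```

Request:
{"api": "move_arm", "payload": {"motion": [[0, 0, -10, 0], [0, 0, -25, 0], [0, 0, -30, 0], [0, 0, -35, 0], [0, 0, -35, 0]]}}

```text
t: 14.57
tool_pos: [0.6158, -0.0454, 0.1741]
tool_rot: [0.732, 0.682, -0.0, -0.0]
wrist_force: [0.8, -0.3, -0.5]
gripper_width: 0.0847
grip_force: 0.0
```

Request:
{"api": "move_arm", "payload": {"motion": [[29.5, -25, 0, 0], [29.5, -25, 0, 0], [29.5, -25, 0, 0], [29.5, -25, 0, 0], [29.5, -25, 0, 0]], "jaw": 60}}

```text
t: 14.98
tool_pos: [0.5007, 0.1116, 0.173]
tool_rot: [0.732, 0.682, 0.001, 0.0]
wrist_force: [0.1, -0.2, 0.3]
gripper_width: 0.0598
grip_force: 0.0
```

Request:
{"api": "move_arm", "payload": {"motion": [[29.5, -25, 0, 0], [29.5, -25, 0, 0], [29.5, -25, 0, 0], [29.5, -25, 0, 0], [29.5, -25, 0, 0]]}}

```text
t: 15.4
tool_pos: [0.3863, 0.2677, 0.1732]
tool_rot: [0.732, 0.682, 0.001, 0.0]
wrist_force: [0.3, 1.2, 1.3]
gripper_width: 0.0602
grip_force: 0.0
```

Request:
{"api": "move_arm", "payload": {"motion": [[29.5, -25, 0, 0], [0, 0, 0, -7.1], [0, 0, 0, -7.1], [0, 0, 0, -7.1], [0, 0, 0, -7.1]]}}

```text
t: 15.82
tool_pos: [0.3646, 0.298, 0.173]
tool_rot: [0.539, 0.842, 0.001, 0.0]
wrist_force: [0.1, -0.3, -0.0]
gripper_width: 0.0598
grip_force: 0.0
```

Request:
{"api": "move_arm", "payload": {"motion": [[0, 0, 0, -7.1], [0, 0, 0, -7.1], [0, 0, 0, -7.1], [0, 0, 0, -7.1], [0, 0, 0, -7.1]]}}

```text
t: 16.23
tool_pos: [0.3648, 0.2977, 0.173]
tool_rot: [0.257, 0.966, 0.0, 0.0]
wrist_force: [0.6, 0.0, -0.8]
gripper_width: 0.0599
grip_force: 0.0
```

Request:
{"api": "move_arm", "payload": {"motion": [[0, 0, 0, -3.5], [0, 0, 0, 0], [0, 0, 0, 0], [0, 0, 0, 0], [0, 0, 0, 0]]}}

```text
t: 16.65
tool_pos: [0.3648, 0.2976, 0.1724]
tool_rot: [0.231, 0.973, 0.0, 0.0]
wrist_force: [0.1, 1.0, 0.0]
gripper_width: 0.06
grip_force: 0.0
```

Run:
```python
from h import *
T,_=state(); im=snapshot("wrist"); cv2.imwrite("pics/w6.png",im); np.save("w6T.npy",T)
```

```text
t16.65 pos [364.8 297.6 172.4] toolY yaw 63.27 w60.0 gf0.0 F [0.1 1.  0. ]
```

View pics/w6.png

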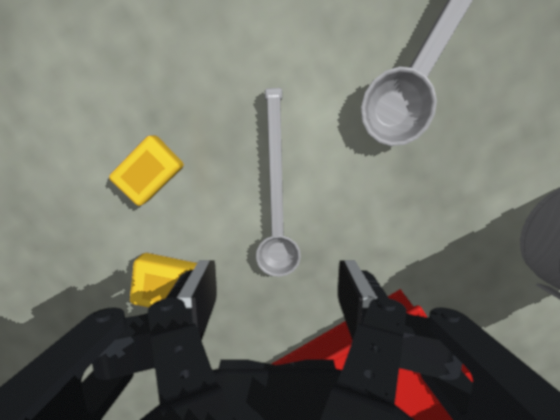

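The spoon's bowl rim is centred at (278,257) and its tail end at (274,92), so the handle runs almost straight up the image.

Run:
```python
from h import *
T=np.load("w6T.npy")
b,t=ray("wrist",[(278,256.5),(274,91)],[.015,.014],T)*1e3
u=(b-t)/np.linalg.norm(b-t); print(b,t,np.linalg.norm(b-t)); ang=np.degrees(np.arctan2(u[1],u[0]))
for g in (b-60*u, t+105*u): print(np.round(g,1),ang)
g=(b-60*u+t+105*u)/2
plan(g[0],g[1],3,ang+90)
```

```text
[419.25357786 272.26287871  15.        ] [272.85391793 341.69888787  14.        ] 162.03462529733713
[365.  298.   14.6] -25.374554309051046
[367.7 296.7  14.6] -25.374554309051046
t16.70 pos [364.8 297.6 172.3] toolY yaw 63.29 w60.2 gf0.0 F [ 0.3 -1.1  0.6]
tool shift [ -1.5   0.4 169.3] turn -1.3
```

Request:
{"api": "move_arm", "payload": {"motion": [[-1, 0.4, 30, -1.3], [0, 0, 35, 0], [0, 0, 35, 0], [0, 0, 35, 0], [0, 0, 25, 0]], "jaw": 36}}

```text
t: 17.12
tool_pos: [0.3646, 0.2967, 0.0091]
tool_rot: [0.22, 0.976, -0.001, -0.001]
wrist_force: [-0.3, 0.6, 0.1]
gripper_width: 0.036
grip_force: 0.0
```

Request:
{"api": "move_arm", "payload": {"motion": [[0, 0, 4, 0], [0, 0, 3, 0], [0, 0, 2, 0], [0, 0, 0, 0], [0, 0, 0, 0]]}}

```text
t: 17.53
tool_pos: [0.3669, 0.2983, 0.0049]
tool_rot: [0.219, 0.976, 0.001, 0.001]
wrist_force: [-0.2, -0.1, 0.6]
gripper_width: 0.036
grip_force: 0.0
```

Run:
```python
from h import *
state()
```

```text
t17.53 pos [366.9 298.3   4.9] toolY yaw 64.65 w36.0 gf0.0 F [-0.2 -0.1  0.6]
```

Request:
{"api": "move_arm", "payload": {"motion": [[0, 0, 1, 0], [0, 0, 0, 0], [0, 0, 0, 0], [0, 0, 0, 0], [0, 0, 0, 0]], "jaw": 5, "force": 50}}

```text
t: 17.95
tool_pos: [0.3664, 0.2979, 0.0031]
tool_rot: [0.219, 0.976, 0.001, 0.001]
wrist_force: [-0.7, -0.9, 7.5]
gripper_width: 0.0099
grip_force: 49.2
```

Request:
{"api": "move_arm", "payload": {"motion": [[0, 0, 0, 0], [0, 0, 0, 0], [0, 0, 0, 0], [0, 0, 0, 0], [0, 0, 0, 0]]}}

```text
t: 18.37
tool_pos: [0.3664, 0.2979, 0.0031]
tool_rot: [0.219, 0.976, 0.001, 0.001]
wrist_force: [-0.7, -0.5, 6.8]
gripper_width: 0.0102
grip_force: 49.2
```

Request:
{"api": "move_arm", "payload": {"motion": [[0, 0, -8, 0], [0, 0, -15, 0], [0, 0, -30, 0], [0, 0, -40, 0], [0, 0, -40, 0]]}}

```text
t: 18.78
tool_pos: [0.3649, 0.2969, 0.1361]
tool_rot: [0.219, 0.976, -0.001, -0.001]
wrist_force: [1.0, 0.3, 0.7]
gripper_width: 0.0104
grip_force: 49.0
```

Run:
```python
from h import *
T,_=state(); im=snapshot("wrist"); np.save("w7T.npy",T); cv2.imwrite("pics/w7.png",im)
```

```text
t18.78 pos [364.9 296.9 136.1] toolY yaw 64.65 w10.4 gf49.0 F [1.  0.3 0.7]
```

View pics/w7.png

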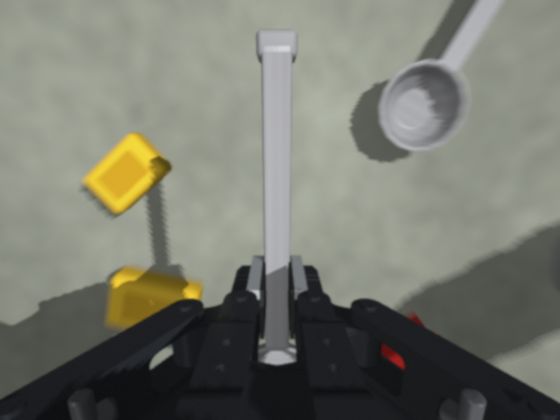

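The spoon is held by the handle, lined up with the tool and with its tail at (277,40). I'll turn it to the tray's direction and carry it over.

Request:
{"api": "move_arm", "payload": {"motion": [[0, 0, -5, 6.7], [0, 0, 0, 6.7], [0, 0, 0, 6.7], [0, 0, 0, 6.7], [0, 0, 0, 6.7]]}}

```text
t: 19.25
tool_pos: [0.3657, 0.2974, 0.1402]
tool_rot: [0.494, 0.87, 0.0, -0.0]
wrist_force: [0.5, -0.7, -0.1]
gripper_width: 0.0104
grip_force: 49.0
```

Request:
{"api": "move_arm", "payload": {"motion": [[0, 0, 0, 6.7], [0, 0, 0, 6.7], [0, 0, 0, 6.7], [0, 0, 0, 6.6], [-30, 10, 0, 0]]}}

```text
t: 19.67
tool_pos: [0.3769, 0.2708, 0.1401]
tool_rot: [0.681, 0.733, 0.0, -0.001]
wrist_force: [0.8, 0.6, 0.2]
gripper_width: 0.0104
grip_force: 49.0
```

Request:
{"api": "move_arm", "payload": {"motion": [[-30, 10, 0, 0], [-30, 10, 0, 0], [-30, 10, 0, 0], [-30, 10, 0, 0], [-30, 10, 0, 0]]}}

```text
t: 20.08
tool_pos: [0.4398, 0.1213, 0.1402]
tool_rot: [0.679, 0.734, 0.0, 0.0]
wrist_force: [-0.2, 0.8, -1.1]
gripper_width: 0.0101
grip_force: 49.0
```

Request:
{"api": "move_arm", "payload": {"motion": [[-30, 10, 0, 0], [-30, 10, 0, 0], [-30, 10, 0, 0], [-30, 10, 0, 0], [-30, 10, 0, 0]]}}

```text
t: 20.5
tool_pos: [0.5013, -0.0245, 0.1402]
tool_rot: [0.679, 0.734, 0.0, -0.0]
wrist_force: [0.3, -0.4, -2.0]
gripper_width: 0.0105
grip_force: 49.0
```

Request:
{"api": "move_arm", "payload": {"motion": [[-30, 10, 0, 0], [-30, 10, 0, 0], [-30, 10, 0, 0], [-30, 10, 0, 0], [-30, 10, 0, 0]]}}

```text
t: 20.92
tool_pos: [0.5628, -0.1701, 0.1399]
tool_rot: [0.679, 0.734, 0.0, -0.0]
wrist_force: [-0.3, 0.4, -0.6]
gripper_width: 0.0106
grip_force: 49.0
```

Request:
{"api": "move_arm", "payload": {"motion": [[-30, 10, 0, 0], [-30, 10, 0, 0], [-30, 10, 0, 0], [-30, 10, 0, 0], [0, 0, 0, 0]]}}

```text
t: 21.33
tool_pos: [0.6117, -0.2899, 0.138]
tool_rot: [0.681, 0.733, -0.001, -0.001]
wrist_force: [-0.5, 0.1, -0.8]
gripper_width: 0.0102
grip_force: 49.1
```

Run:
```python
from h import *
# pitch check from w7: tail end along ray at tool x=.105
K=camera_info("wrist")["camera_matrix"];F=camera_info("wrist")["tool_from_camera"]
for v in (33,50):
    d=F[:3,:3]@[(277-K[0,2])/K[0,0],-(v-K[1,2])/K[1,1],-1]; p=F[:3,3]+d*(.105-F[0,3])/d[0]; print(v,p*1e3)
T,_=state(); im=snapshot("wrist"); np.save("w8T.npy",T); cv2.imwrite("pics/w8.png",im)
plan(612.5,-284.4,60,4.5)
```

```text
33 [105.           0.53138677 -10.68655046]
50 [105.           0.57334982  15.95396208]
t21.33 pos [ 611.7 -289.9  138. ] toolY yaw 4.21 w10.2 gf49.1 F [-0.5  0.1 -0.8]
t21.38 pos [ 611.5 -287.6  138.2] toolY yaw 4.28 w10.6 gf49.1 F [ 0.4  0.3 -1.1]
tool shift [ 3.   1.4 78.2] turn -0.2
```

View pics/w8.png

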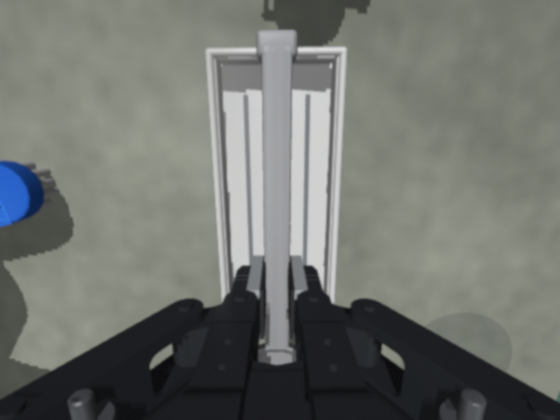

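The spoon is centred over the tray and parallel to it. The rim's +y end has its corners at (208,50) and (347,50).

Run:
```python
from h import *
T=np.load("w8T.npy")
p=ray("wrist",[(207,49),(347,49),(219,250),(340,250)],.029,T)*1e3
e=(p[0]+p[1])/2; print(p, "end",e, np.linalg.norm(p[0]-p[1]))
u=np.array([np.cos(np.radians(94.5)),np.sin(np.radians(94.5))]); print("centre from end",e[:2]-115.5*u)
```

```text
[[ 551.90271106 -168.18775139   29.        ]
 [ 654.07806664 -160.7007797    29.        ]
 [ 564.04779941 -325.8980611    29.        ]
 [ 669.60592557 -318.06877607   29.        ]] end [ 602.99038885 -164.44426555   29.        ] 102.44929493663838
centre from end [ 612.05241441 -279.58821759]
```

Request:
{"api": "move_arm", "payload": {"motion": [[0, 1, 20, -0.2], [0.5, 0, 35, 0], [0, 0, 35, 0], [0, 0, 20, 0], [0, 0, 0, 0]]}}

```text
t: 21.8
tool_pos: [0.6095, -0.2819, 0.0235]
tool_rot: [0.678, 0.735, -0.001, -0.005]
wrist_force: [-0.1, -1.7, -2.1]
gripper_width: 0.0105
grip_force: 49.0
```

Request:
{"api": "move_arm", "payload": {"motion": [[0, 0, 8, 0], [0, 0, 5, 0], [0, 0, 3, 0], [0, 0, 0, 0], [0, 0, 0, 0]]}}

```text
t: 22.22
tool_pos: [0.6133, -0.2847, 0.0153]
tool_rot: [0.678, 0.735, 0.0, 0.001]
wrist_force: [0.1, 0.2, -0.2]
gripper_width: 0.0102
grip_force: 49.0
```

Run:
```python
from h import *
T,_=state(); im=snapshot("wrist"); s=snapshot("side"); cv2.imwrite("pics/w9.png",np.hstack([cv2.resize(im,None,fx=.75,fy=.75),cv2.resize(s[140:210,220:310],(380,315),interpolation=cv2.INTER_CUBIC)]))
plan(612.5,-286.5,7.1,4.5)
```

```text
t22.22 pos [ 613.3 -284.7   15.3] toolY yaw 4.66 w10.2 gf49.0 F [ 0.1  0.2 -0.2]
t22.32 pos [ 613.3 -284.8   15.1] toolY yaw 4.65 w10.4 gf49.0 F [ 0.4  1.1 -0.4]
tool shift [-1.6 -0.9  8. ] turn 0.2
```

View pics/w9.png

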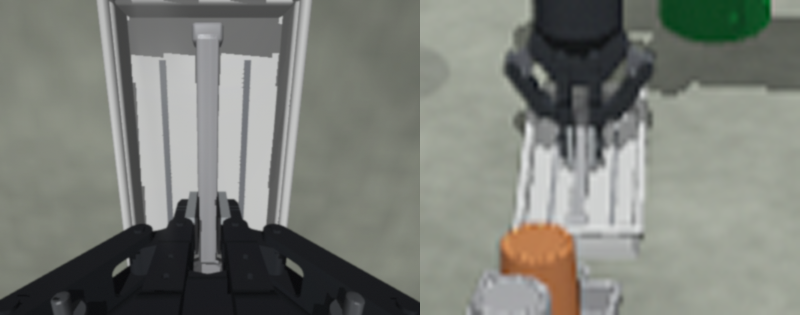

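The tail is inside the tray's end wall, and the spoon is centred across the width. Lowering it.

Request:
{"api": "move_arm", "payload": {"motion": [[-1, -0.5, 2.5, 0], [0, 0, 2, 0], [0, 0, 1.5, 0], [0, 0, 1, 0], [0, 0, 0, 0]]}}

```text
t: 22.73
tool_pos: [0.6124, -0.2856, 0.0072]
tool_rot: [0.678, 0.735, -0.0, -0.0]
wrist_force: [-1.1, 0.5, 1.0]
gripper_width: 0.0104
grip_force: 49.2
```

Request:
{"api": "move_arm", "payload": {"motion": [[0, 0, 0.7, 0], [0, 0, 0.5, 0], [0, 0, 0, 0], [0, 0, 0, 0], [0, 0, 0, 0]]}}

```text
t: 23.15
tool_pos: [0.6125, -0.2856, 0.0071]
tool_rot: [0.678, 0.735, 0.0, 0.0]
wrist_force: [-4.8, 2.2, 7.4]
gripper_width: 0.0104
grip_force: 49.9
```

Request:
{"api": "move_arm", "payload": {"motion": [[0, 0, 0, 0], [0, 0, 0, 0], [0, 0, 0, 0], [0, 0, 0, 0], [0, 0, 0, 0]], "jaw": 36}}

```text
t: 23.57
tool_pos: [0.6124, -0.2855, 0.0056]
tool_rot: [0.678, 0.735, 0.0, -0.0]
wrist_force: [-0.0, 0.1, -0.5]
gripper_width: 0.0359
grip_force: 0.0
```

Request:
{"api": "move_arm", "payload": {"motion": [[0, 0, -8, 0], [0, 0, -20, 0], [0, 0, -36, 0], [0, 0, -40, 0], [0, 0, -40, 0]]}}

```text
t: 23.98
tool_pos: [0.6119, -0.2853, 0.1517]
tool_rot: [0.678, 0.735, -0.0, -0.0]
wrist_force: [1.3, -1.4, 0.5]
gripper_width: 0.0363
grip_force: 0.0
```

Request:
{"api": "move_arm", "payload": {"motion": [[32.4, -12.9, 0, 0], [32.4, -12.9, 0, 0], [32.4, -12.9, 0, 0], [32.4, -12.9, 0, 0], [32.4, -12.9, 0, 0]], "jaw": 80}}

```text
t: 24.4
tool_pos: [0.5341, -0.1281, 0.1505]
tool_rot: [0.678, 0.735, 0.0, 0.0]
wrist_force: [1.1, 0.3, 0.7]
gripper_width: 0.0803
grip_force: 0.0
```

Request:
{"api": "move_arm", "payload": {"motion": [[32.4, -12.9, 0, 0], [32.4, -12.9, 0, 0], [32.4, -12.9, 0, 0], [32.4, -12.9, 0, 0], [32.4, -12.9, 0, 0]]}}

```text
t: 24.82
tool_pos: [0.4566, 0.0281, 0.1507]
tool_rot: [0.678, 0.735, 0.001, 0.0]
wrist_force: [-0.1, 1.1, 0.3]
gripper_width: 0.08
grip_force: 0.0
```

Request:
{"api": "move_arm", "payload": {"motion": [[32.4, -12.9, 0, 0], [32.4, -12.9, 0, 0], [32.4, -12.9, 0, 0], [32.4, -12.9, 0, 0], [0, 0, 0, 7]]}}

```text
t: 25.23
tool_pos: [0.3934, 0.156, 0.1508]
tool_rot: [0.719, 0.695, 0.001, -0.001]
wrist_force: [0.5, -0.7, 0.0]
gripper_width: 0.0798
grip_force: 0.0
```

Request:
{"api": "move_arm", "payload": {"motion": [[0, 0, 0, 7], [0, 0, 0, 7], [0, 0, 0, 7], [0, 0, 0, 7], [0, 0, 0, 7]]}}

```text
t: 25.65
tool_pos: [0.3956, 0.152, 0.1507]
tool_rot: [0.898, 0.441, 0.001, 0.0]
wrist_force: [-0.2, -0.1, -0.3]
gripper_width: 0.08
grip_force: 0.0
```

Request:
{"api": "move_arm", "payload": {"motion": [[0, 0, 0, 2], [0, 0, 0, 0], [0, 0, 0, 0], [0, 0, 0, 0], [0, 0, 0, 0]]}}

```text
t: 26.07
tool_pos: [0.3956, 0.1519, 0.1501]
tool_rot: [0.904, 0.428, 0.0, -0.0]
wrist_force: [0.0, -0.8, 0.5]
gripper_width: 0.08
grip_force: 0.0
```

Run:
```python
from h import *
T,_=state(); im=snapshot("wrist"); cv2.imwrite("pics/w10.png",im)
m=cv2.inRange(cv2.cvtColor(im,cv2.COLOR_BGR2HSV),(20,120,60),(35,255,255))
for c in cv2.findContours(m,0,1)[0]:
    if cv2.contourArea(c)>200:
        print(cv2.boundingRect(c),[np.round(x,1) for x in cv2.minAreaRect((ray("wrist",c[:,0],.028,T)[:,:2]*1e3).astype(np.float32))])
cv2.imwrite("pics/s10.png",np.hstack([cv2.resize(im,None,fx=.7,fy=.7),cv2.resize(snapshot("top")[140:200,230:410],(408,294))]))
```

```text
t26.07 pos [395.6 151.9 150.1] toolY yaw -39.29 w80.0 gf0.0 F [ 0.  -0.8  0.5]
(117, 210, 77, 66) [array([290.2, 198. ]), array([45.5, 58.9]), np.float64(14.7)]
(246, 161, 61, 87) [array([398.2, 155.8]), array([78.1, 52.6]), np.float64(50.7)]
```

View pics/s10.png

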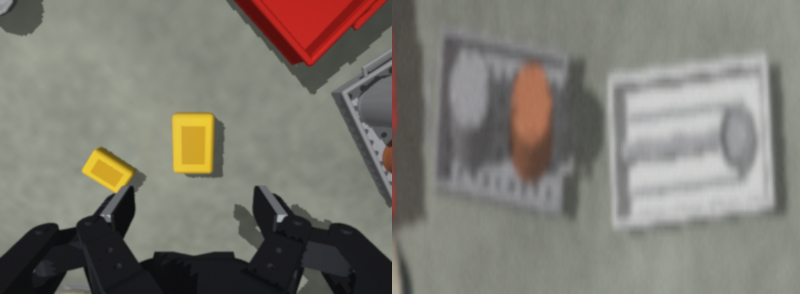

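The soap is centred laterally at (276,204), with the small soap clear to the left. The top view confirms that both tumblers stand in the drain tray and the spoon lies in its tray.

Request:
{"api": "move_arm", "payload": {"motion": [[3, -0.4, 35, 0], [0, 0, 35, 0], [0, 0, 35, 0], [0, 0, 25, 0], [0, 0, 10, 0]]}}

```text
t: 26.58
tool_pos: [0.3947, 0.1537, 0.0062]
tool_rot: [0.904, 0.428, -0.003, -0.001]
wrist_force: [-0.8, 0.5, 0.9]
gripper_width: 0.08
grip_force: 0.0
```

Request:
{"api": "move_arm", "payload": {"motion": [[0, 0, 4, 0], [0, 0, 3, 0], [0, 0, 0, 0], [0, 0, 0, 0], [0, 0, 0, 0]]}}

```text
t: 27.0
tool_pos: [0.3982, 0.1547, 0.0043]
tool_rot: [0.904, 0.428, 0.001, 0.0]
wrist_force: [-0.3, 0.1, -0.1]
gripper_width: 0.08
grip_force: 0.0
```

Request:
{"api": "move_arm", "payload": {"motion": [[0, 0, 0, 0], [0, 0, 0, 0], [0, 0, 0, 0], [0, 0, 0, 0], [0, 0, 0, 0]], "jaw": 35, "force": 40}}

```text
t: 27.42
tool_pos: [0.3977, 0.1546, 0.0037]
tool_rot: [0.904, 0.428, 0.001, 0.0]
wrist_force: [-0.9, -0.0, 5.8]
gripper_width: 0.0532
grip_force: 43.6
```

Request:
{"api": "move_arm", "payload": {"motion": [[0, 0, 0, 0], [0, 0, 0, 0], [0, 0, 0, 0], [0, 0, 0, 0], [0, 0, 0, 0]]}}

```text
t: 27.83
tool_pos: [0.3977, 0.1546, 0.0037]
tool_rot: [0.904, 0.428, 0.001, 0.0]
wrist_force: [-1.1, -0.2, 5.4]
gripper_width: 0.0529
grip_force: 43.6
```

Request:
{"api": "move_arm", "payload": {"motion": [[0, 0, -10, 0], [0, 0, -20, 0], [0, 0, -30, 0], [0, 0, -30, 0], [0, 0, -20, 0]]}}

```text
t: 28.25
tool_pos: [0.3976, 0.1546, 0.116]
tool_rot: [0.904, 0.428, 0.001, 0.0]
wrist_force: [-0.0, 0.2, -1.3]
gripper_width: 0.0538
grip_force: 42.7
```

Run:
```python
from h import *
# tub centre (622.5,272), x dir 8.3 deg ; soap at +50 along tub y, brush at -50
c=np.array([622.5,272]); a=np.radians(8.3); uy=np.array([-np.sin(a),np.cos(a)])
print("soap",c+50*uy,"brush",c-50*uy)
s=c+50*uy; plan(s[0],s[1],110,98.3)
```

```text
soap [615.28218995 321.47628945] brush [629.71781005 222.52371055]
t28.25 pos [397.6 154.6 116. ] toolY yaw -39.34 w53.8 gf42.7 F [-0.   0.2 -1.3]
tool shift [267.1  62.6   6.6] turn 42.4
```

Request:
{"api": "move_arm", "payload": {"motion": [[33.4, 7.8, 0, 0], [33.4, 7.8, 0, 0], [33.4, 7.8, 0, 0], [33.4, 7.8, 0, 0], [33.4, 7.8, 0, 0]]}}

```text
t: 28.67
tool_pos: [0.534, 0.2598, 0.1129]
tool_rot: [0.904, 0.428, -0.0, -0.0]
wrist_force: [-0.1, -0.1, -0.9]
gripper_width: 0.0534
grip_force: 42.7
```

Request:
{"api": "move_arm", "payload": {"motion": [[33.4, 7.8, 0, 0], [33.4, 7.8, 0, 0], [33.4, 7.8, 0, 0], [0, 0, 0, 7.1], [0, 0, 0, 7.1]]}}

```text
t: 29.08
tool_pos: [0.6149, 0.3222, 0.1098]
tool_rot: [0.951, 0.31, -0.002, 0.0]
wrist_force: [0.3, -0.4, -0.9]
gripper_width: 0.0531
grip_force: 42.6
```

Request:
{"api": "move_arm", "payload": {"motion": [[0, 0, 0, 7.1], [0, 0, 0, 7.1], [0, 0, 0, 7.1], [0, 0, 0, 7], [0, 0, 0, 0]]}}

```text
t: 29.5
tool_pos: [0.6145, 0.3214, 0.1128]
tool_rot: [0.998, 0.069, -0.001, 0.0]
wrist_force: [-0.2, 0.7, -2.1]
gripper_width: 0.0528
grip_force: 42.6
```

Run:
```python
from h import *
state(); im=snapshot("wrist"); cv2.imwrite("pics/w11.png",im)
plan(615.3,321.5,7.7,98.3)
```

```text
t29.50 pos [614.5 321.4 112.8] toolY yaw -82.09 w52.8 gf42.6 F [-0.2  0.7 -2.1]
t29.55 pos [614.5 321.4 112.7] toolY yaw -81.71 w53.2 gf42.6 F [-0.2 -1.  -0.9]
tool shift [  0.9  -0.  105. ] turn -0.0
```

View pics/w11.png

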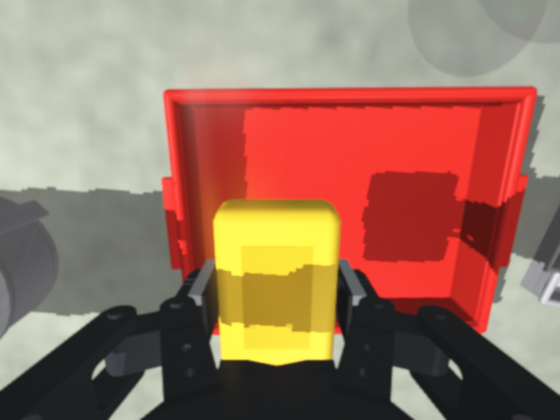

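The tool is square to the tub. The soap and fingers are clear of the left wall, and the right half is free for the brush.

Request:
{"api": "move_arm", "payload": {"motion": [[0.5, 0, 25, 0], [0, 0, 30, 0], [0, 0, 25, 0], [0, 0, 12, 0], [0, 0, 5, 0]]}}

```text
t: 29.97
tool_pos: [0.6138, 0.3209, 0.0128]
tool_rot: [0.997, 0.072, -0.002, 0.001]
wrist_force: [-0.6, 0.7, -1.1]
gripper_width: 0.0533
grip_force: 42.6
```

Request:
{"api": "move_arm", "payload": {"motion": [[0, 0, 2, 0], [0, 0, 1, 0], [0, 0, 0, 0], [0, 0, 0, 0], [0, 0, 0, 0]]}}

```text
t: 30.38
tool_pos: [0.616, 0.3219, 0.0144]
tool_rot: [0.997, 0.071, 0.001, -0.0]
wrist_force: [-0.5, -0.5, -1.6]
gripper_width: 0.0531
grip_force: 42.6
```

Run:
```python
from h import *
plan(615.3,321.5,7.7,98.3)
```

```text
t30.38 pos [616.  321.9  14.4] toolY yaw -81.83 w53.1 gf42.6 F [-0.5 -0.5 -1.6]
tool shift [-0.7  0.3  6.7] turn -0.1
```

Request:
{"api": "move_arm", "payload": {"motion": [[0, 0, 2.5, 0], [0, 0, 1.5, 0], [0, 0, 1, 0], [0, 0, 0, 0], [0, 0, 0, 0]]}}

```text
t: 30.8
tool_pos: [0.6153, 0.3216, 0.0078]
tool_rot: [0.997, 0.071, -0.0, -0.0]
wrist_force: [0.8, -0.2, -1.7]
gripper_width: 0.0534
grip_force: 42.7
```

Request:
{"api": "move_arm", "payload": {"motion": [[0, 0, 1, 0], [0, 0, 0.6, 0], [0, 0, 0, 0], [0, 0, 0, 0], [0, 0, 0, 0]]}}

```text
t: 31.22
tool_pos: [0.6155, 0.3217, 0.0077]
tool_rot: [0.997, 0.071, 0.0, -0.0]
wrist_force: [-3.7, -2.1, 5.1]
gripper_width: 0.0533
grip_force: 43.5
```

Request:
{"api": "move_arm", "payload": {"motion": [[0, 0, 0, 0], [0, 0, 0, 0], [0, 0, 0, 0], [0, 0, 0, 0], [0, 0, 0, 0]], "jaw": 66}}

```text
t: 31.63
tool_pos: [0.6153, 0.3216, 0.0061]
tool_rot: [0.997, 0.071, -0.0, -0.0]
wrist_force: [0.6, 1.0, -0.6]
gripper_width: 0.0656
grip_force: 0.0
```

Request:
{"api": "move_arm", "payload": {"motion": [[0, 0, -10, 0], [0, 0, -25, 0], [0, 0, -35, 0], [0, 0, -40, 0], [0, 0, -40, 0]]}}

```text
t: 32.05
tool_pos: [0.6149, 0.3214, 0.1584]
tool_rot: [0.997, 0.071, -0.0, 0.0]
wrist_force: [1.3, 0.3, 0.4]
gripper_width: 0.0659
grip_force: 0.0
```

Request:
{"api": "move_arm", "payload": {"motion": [[-18.4, 30.4, 0, 0], [-18.4, 30.4, 0, 0], [-18.4, 30.4, 0, 0], [-18.4, 30.4, 0, 0], [-18.4, 30.4, 0, 0]], "jaw": 80}}

```text
t: 32.47
tool_pos: [0.5449, 0.1568, 0.1572]
tool_rot: [0.997, 0.071, 0.001, -0.0]
wrist_force: [1.5, -0.1, -1.3]
gripper_width: 0.0804
grip_force: 0.0
```

Request:
{"api": "move_arm", "payload": {"motion": [[-18.4, 30.4, 0, 0], [-18.4, 30.4, 0, 0], [-18.4, 30.4, 0, 0], [-18.4, 30.4, 0, 0], [-18.4, 30.4, 0, 0]]}}

```text
t: 32.88
tool_pos: [0.4755, -0.0068, 0.1573]
tool_rot: [0.997, 0.071, 0.001, 0.0]
wrist_force: [0.5, 0.6, 0.2]
gripper_width: 0.0802
grip_force: 0.0
```

Request:
{"api": "move_arm", "payload": {"motion": [[-18.4, 30.4, 0, 0], [-18.4, 30.4, 0, 0], [-18.4, 30.4, 0, 0], [-18.4, 30.4, 0, 0], [-18.4, 30.4, 0, 0]]}}

```text
t: 33.3
tool_pos: [0.406, -0.1704, 0.1574]
tool_rot: [0.997, 0.071, 0.001, 0.0]
wrist_force: [0.9, -0.4, -0.7]
gripper_width: 0.0798
grip_force: 0.0
```

Request:
{"api": "move_arm", "payload": {"motion": [[-18.4, 30.4, 0, 0], [-18.4, 30.4, 0, 0], [-18.4, 30.4, 0, 0], [-18.4, 30.4, 0, 0], [0, 0, 0, 0]]}}

```text
t: 33.72
tool_pos: [0.3489, -0.3042, 0.1572]
tool_rot: [0.998, 0.068, -0.0, 0.001]
wrist_force: [-0.8, -0.1, -0.1]
gripper_width: 0.0801
grip_force: 0.0
```

Request:
{"api": "move_arm", "payload": {"motion": [[0, 0, 0, -5], [0, 0, 0, -5], [0, 0, 0, 0], [0, 0, 0, 0], [0, 0, 0, 0]]}}

```text
t: 34.13
tool_pos: [0.3514, -0.2995, 0.1567]
tool_rot: [0.988, 0.157, 0.0, 0.0]
wrist_force: [-1.0, -0.2, 0.1]
gripper_width: 0.0798
grip_force: 0.0
```

Run:
```python
from h import *
T,_=state(); im=snapshot("wrist"); cv2.imwrite("pics/w12.png",im)
m=cv2.inRange(cv2.cvtColor(im,cv2.COLOR_BGR2HSV),(105,120,40),(125,255,255))
for c in cv2.findContours(m,0,1)[0]:
    if cv2.contourArea(c)>200:
        print(cv2.boundingRect(c),[np.round(x,1) for x in cv2.minAreaRect((ray("wrist",c[:,0],.040,T)[:,:2]*1e3).astype(np.float32))])
```

```text
t34.13 pos [ 351.4 -299.5  156.7] toolY yaw -71.96 w79.8 gf0.0 F [-1.  -0.2  0.1]
(247, 135, 60, 144) [array([ 352.5, -299.2]), array([128.1,  50.4]), np.float64(18.0)]
```

View pics/w12.png

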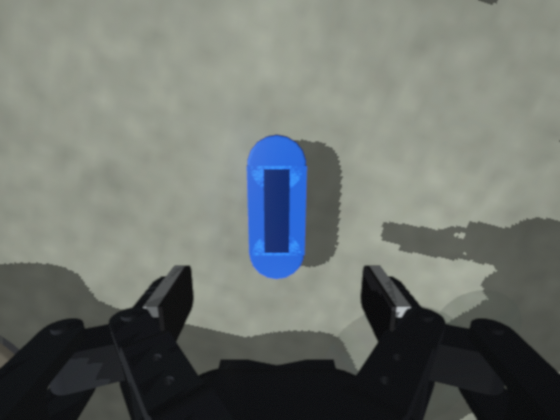

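The brush is centred at (277,207) and lined up with the tool.

Request:
{"api": "move_arm", "payload": {"motion": [[1, 0, 35, 0], [0, 0, 35, 0], [0, 0, 35, 0], [0, 0, 25, 0], [0, 0, 10, 0]]}}

```text
t: 34.6
tool_pos: [0.3505, -0.2975, 0.0125]
tool_rot: [0.988, 0.157, -0.002, -0.003]
wrist_force: [0.7, 0.5, 0.1]
gripper_width: 0.08
grip_force: 0.0
```

Request:
{"api": "move_arm", "payload": {"motion": [[0, 0, 4, 0], [0, 0, 1.5, 0], [0, 0, 0, 0], [0, 0, 0, 0], [0, 0, 0, 0]]}}

```text
t: 35.02
tool_pos: [0.3529, -0.3002, 0.0123]
tool_rot: [0.987, 0.158, 0.001, 0.001]
wrist_force: [0.1, -0.6, 0.2]
gripper_width: 0.0801
grip_force: 0.0
```

Request:
{"api": "move_arm", "payload": {"motion": [[0, 0, 0, 0], [0, 0, 0, 0], [0, 0, 0, 0], [0, 0, 0, 0], [0, 0, 0, 0]], "jaw": 35}}

```text
t: 35.43
tool_pos: [0.3524, -0.2998, 0.0114]
tool_rot: [0.987, 0.158, 0.0, 0.0]
wrist_force: [-0.4, 0.3, 5.9]
gripper_width: 0.0491
grip_force: 42.8
```

Request:
{"api": "move_arm", "payload": {"motion": [[0, 0, 0, 0], [0, 0, 0, 0], [0, 0, 0, 0], [0, 0, 0, 0], [0, 0, 0, 0]]}}

```text
t: 35.85
tool_pos: [0.3524, -0.2998, 0.0114]
tool_rot: [0.987, 0.158, 0.0, 0.0]
wrist_force: [-0.5, 0.2, 6.2]
gripper_width: 0.0493
grip_force: 42.9
```

Request:
{"api": "move_arm", "payload": {"motion": [[0, 0, -10, 0], [0, 0, -25, 0], [0, 0, -40, 0], [0, 0, -40, 0], [0, 0, -30, 0]]}}

```text
t: 36.27
tool_pos: [0.3522, -0.2995, 0.1592]
tool_rot: [0.987, 0.158, 0.001, 0.001]
wrist_force: [0.4, -0.2, -0.8]
gripper_width: 0.0492
grip_force: 42.1
```

Run:
```python
from h import *
T,_=state(); plan(629.7,222.5,156,98.3)
```

```text
t36.27 pos [ 352.2 -299.5  159.2] toolY yaw -71.84 w49.2 gf42.1 F [ 0.4 -0.2 -0.8]
t36.27 pos [ 352.2 -299.5  159.2] toolY yaw -71.84 w49.2 gf42.1 F [ 0.4 -0.2 -0.8]
tool shift [ 426.3 -409.6    2.9] turn 9.9
```

Request:
{"api": "move_arm", "payload": {"motion": [[25.1, -24.1, 0, 0], [25.1, -24.1, 0, 0], [25.1, -24.1, 0, 0], [25.1, -24.1, 0, 0], [25.1, -24.1, 0, 0]]}}

```text
t: 36.68
tool_pos: [0.434, -0.1442, 0.1561]
tool_rot: [0.988, 0.158, -0.0, -0.0]
wrist_force: [0.3, 0.4, -0.9]
gripper_width: 0.0496
grip_force: 42.1
```

Request:
{"api": "move_arm", "payload": {"motion": [[25.1, -24.1, 0, 0], [25.1, -24.1, 0, 0], [25.1, -24.1, 0, 0], [25.1, -24.1, 0, 0], [25.1, -24.1, 0, 0]]}}

```text
t: 37.1
tool_pos: [0.5157, 0.0095, 0.1559]
tool_rot: [0.987, 0.158, -0.0, -0.0]
wrist_force: [0.8, -1.1, 0.3]
gripper_width: 0.0492
grip_force: 42.1
```

Request:
{"api": "move_arm", "payload": {"motion": [[25.1, -24.1, 0, 0], [25.1, -24.1, 0, 0], [25.1, -24.1, 0, 0], [25.1, -24.1, 0, 0], [25.1, -24.1, 0, 0]]}}

```text
t: 37.52
tool_pos: [0.5974, 0.163, 0.1557]
tool_rot: [0.987, 0.158, -0.0, 0.0]
wrist_force: [1.5, -0.7, -0.2]
gripper_width: 0.0496
grip_force: 42.1
```

Request:
{"api": "move_arm", "payload": {"motion": [[25.1, -24.1, 0, 0], [25.1, -24.1, 0, 0], [0, 0, 0, 5], [0, 0, 0, 4.9], [0, 0, 0, 0]]}}

```text
t: 37.93
tool_pos: [0.6296, 0.2234, 0.155]
tool_rot: [0.997, 0.071, -0.001, 0.0]
wrist_force: [0.2, 0.5, -1.2]
gripper_width: 0.0494
grip_force: 42.1
```

Request:
{"api": "move_arm", "payload": {"motion": [[0, 0, 15, 0], [0, 0, 20, 0], [0, 0, 15, 0], [0, 0, 0, 0], [0, 0, 0, 0]]}}

```text
t: 38.35
tool_pos: [0.6293, 0.2223, 0.1053]
tool_rot: [0.997, 0.073, -0.001, 0.0]
wrist_force: [0.4, 0.3, -0.5]
gripper_width: 0.0495
grip_force: 42.0
```

Run:
```python
from h import *
T,_=state(); im=snapshot("wrist"); cv2.imwrite("pics/w13.png",im); plan(629.7,222.5,15.4,98.3)
```

```text
t38.35 pos [629.3 222.3 105.3] toolY yaw -81.67 w49.5 gf42.0 F [ 0.4  0.3 -0.5]
t38.40 pos [630.1 222.6 106.8] toolY yaw -81.69 w49.5 gf42.0 F [ 0.1 -0.3 -1.2]
tool shift [-0.4  0.1 91.4] turn 0.0
```

View pics/w13.png

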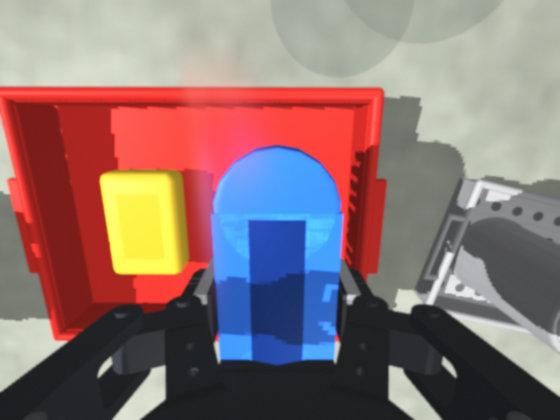

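The soap lies flat at (144,222) with the brush beside it. I'll check the clearances to the right wall and the far wall.

Run:
```python
from h import *
im=cv2.imread("pics/w13.png"); T=pose()
T[:3,3]=[.6297,.2225,.1060]
p=ray("wrist",[(375,94),(8,97),(375,230),(360,150),(144,222),(275,97)],[.048,.048,.048,.048,.032,.048],T)
q=(p-[.6225,.272,0]); a=np.radians(8.3); Rm=np.array([[np.cos(a),np.sin(a)],[-np.sin(a),np.cos(a)]])
print("in tub frame, mm\n",np.round(q[:,:2]@Rm.T*1e3,1))
```

```text
in tub frame, mm
 [[  90.5 -109.5]
 [  88.8  113.2]
 [   3.7 -117.2]
 [  57.3 -102.9]
 [   4.5   47.3]
 [  88.8  -48.9]]
```

Request:
{"api": "move_arm", "payload": {"motion": [[-0.5, -3, 25, 0], [0, 0, 25, 0], [0, 0, 20, 0], [0, 0, 10, 0], [0, 0, 0, 0]]}}

```text
t: 38.82
tool_pos: [0.6281, 0.2254, 0.0242]
tool_rot: [0.997, 0.072, -0.001, 0.0]
wrist_force: [0.2, -0.4, -0.7]
gripper_width: 0.0487
grip_force: 42.1
```

Request:
{"api": "move_arm", "payload": {"motion": [[0, 0, 2, 0], [0, 0, 2, 0], [0, 0, 1, 0], [0, 0, 0, 0], [0, 0, 0, 0]]}}

```text
t: 39.23
tool_pos: [0.6294, 0.2258, 0.0217]
tool_rot: [0.997, 0.072, 0.001, -0.0]
wrist_force: [0.3, 0.6, -1.8]
gripper_width: 0.0499
grip_force: 42.1
```

Run:
```python
from h import *
plan(629.7,225,15.4,98.3)
```

```text
t39.23 pos [629.4 225.8  21.7] toolY yaw -81.74 w49.9 gf42.1 F [ 0.3  0.6 -1.8]
tool shift [0.2 0.8 6.3] turn -0.0
```

Request:
{"api": "move_arm", "payload": {"motion": [[0, 0, 2, 0], [0, 0, 1.5, 0], [0, 0, 1, 0], [0, 0, 0.5, 0], [0, 0, 0, 0]]}}

```text
t: 39.65
tool_pos: [0.6289, 0.2257, 0.0156]
tool_rot: [0.997, 0.072, -0.0, -0.0]
wrist_force: [-0.4, -0.6, -1.2]
gripper_width: 0.0494
grip_force: 42.1
```

Request:
{"api": "move_arm", "payload": {"motion": [[0, 0, 0.8, 0], [0, 0, 0.5, 0], [0, 0, 0, 0], [0, 0, 0, 0], [0, 0, 0, 0]]}}

```text
t: 40.07
tool_pos: [0.6291, 0.2258, 0.0155]
tool_rot: [0.997, 0.072, 0.0, -0.0]
wrist_force: [-2.8, -0.8, 5.0]
gripper_width: 0.0492
grip_force: 42.7
```

Contact at the predicted height. Releasing, raising the arm and checking.

Request:
{"api": "move_arm", "payload": {"motion": [[0, 0, 0, 0], [0, 0, 0, 0], [0, 0, 0, 0], [0, 0, 0, 0], [0, 0, 0, 0]], "jaw": 63}}

```text
t: 40.48
tool_pos: [0.629, 0.2257, 0.0143]
tool_rot: [0.997, 0.072, -0.0, -0.0]
wrist_force: [-0.3, 0.5, -0.3]
gripper_width: 0.0628
grip_force: 0.0
```

Request:
{"api": "move_arm", "payload": {"motion": [[0, 0, -10, 0], [0, 0, -25, 0], [0, 0, -35, 0], [0, 0, -40, 0], [0, 0, -40, 0]]}}

```text
t: 40.9
tool_pos: [0.6285, 0.2256, 0.1666]
tool_rot: [0.997, 0.072, -0.0, 0.0]
wrist_force: [1.0, -0.8, 0.0]
gripper_width: 0.0631
grip_force: 0.0
```

Request:
{"api": "move_arm", "payload": {"motion": [[-30, 0, -25, 0], [-30, 0, -25, 0], [-30, 0, -25, 0], [-30, 0, -25, 0], [-30, 0, -25, 0]]}}

```text
t: 41.32
tool_pos: [0.4789, 0.2038, 0.2914]
tool_rot: [0.997, 0.072, 0.001, -0.0]
wrist_force: [0.5, 0.5, 1.6]
gripper_width: 0.0632
grip_force: 0.0
```

Request:
{"api": "move_arm", "payload": {"motion": [[0, 0, 0, 0], [0, 0, 0, 0], [0, 0, 0, 0], [0, 0, 0, 0], [0, 0, 0, 0]]}}

```text
t: 41.73
tool_pos: [0.4808, 0.204, 0.2878]
tool_rot: [0.997, 0.072, -0.001, 0.0]
wrist_force: [0.7, 0.4, 0.2]
gripper_width: 0.063
grip_force: 0.0
```

Run:
```python
from h import *
state(); t=snapshot("top"); s=snapshot("side")
cv2.imwrite("pics/end.png",np.hstack([cv2.resize(t[115:275,130:410],(420,240)),cv2.resize(s[130:330,180:300],(360,600))[:240] if 0 else cv2.resize(s[130:320,170:350],(253,240))]) )
a=cv2.resize(t[115:275,130:410],(700,400),interpolation=cv2.INTER_CUBIC);cv2.imwrite("pics/end_t.png",a)
b=cv2.resize(s[100:330,170:360],None,fx=2.6,fy=2.6,interpolation=cv2.INTER_CUBIC);cv2.imwrite("pics/end_s.png",b)
```

```text
t41.73 pos [480.8 204.  287.8] toolY yaw -81.77 w63.0 gf0.0 F [0.7 0.4 0.2]
```

View pics/end_s.png

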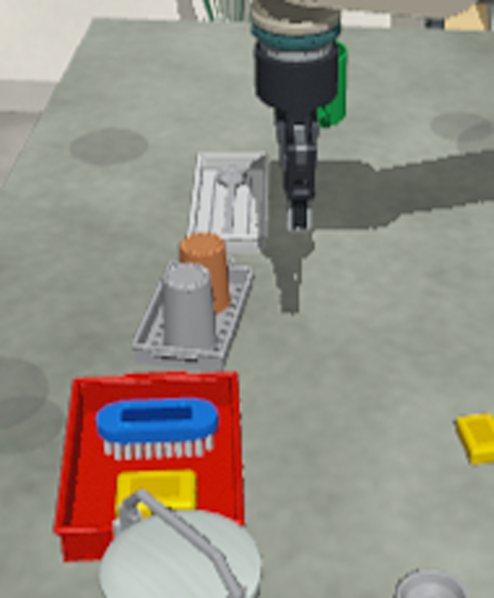

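The side view shows both tumblers upright in the drain tray, the spoon along its tray, and the brush (bristles down) and soap side by side in the tub.

```bash
python3 -c "
from plant import *
print(sign_off())"
```

```text
the job is handed in; nothing more can be done
None
```

All five things are in their trays as asked, the tiffin carrier and the green mug were never touched, and the job was handed in at about 42 s of the 125 s allowed.

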